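# Index the panel fixture by one turn of its hand wheel

## Task

Move the drilling fixture on by one hole: with your fingertips, push the hand wheel round clockwise (seen from above) by its upright black handle through exactly one full turn, so that the handle comes back in line with the index pointer; do not wind it backwards first or overrun the pointer. Only push: never take the handle between the fingers, and leave everything lying around where it is.

Things in the scene. Friction and masses are not known exactly. Their poses are not given: they have to be found in the camera images.
- wheel (a joint): turning angle of the spoked hand wheel, rad: 0 at the start, grows clockwise seen from above, 6.283 after one turn; it counts on past a turn both ways with no stop. It turns about the vertical through wheel_centre and resists like a stiff screw (about 0.2 N m, some 3 N at the handle), so it stays where it is left
- wheel_centre (a point): centre of the wheel, on its vertical axis at mid-height of the rim, 88 mm above the table. The wheel lies level: bright steel, rim 162 mm across outside, 14 mm thick (its top is 95 mm above the table), three spokes, hub 34 mm across rising to 100 mm. It sits on a round grey housing 84 mm across at the foot
- handle_top (a point): centre of the flat top of the black upright handle that stands at the end of one spoke: a round post 20 mm across (16 mm at the top), 60 mm tall, from 94 mm to 154 mm above the table, its axis 70 mm from the wheel's axis. It goes round with the wheel and spins freely on its own axis; at the start it stands radially in line with the index pointer
- handle: the same black handle; origin on its axis at its foot, 94 mm above the table; z up; it spins freely on its own axis, so its x and y mean nothing
- index_tip (a point): point of the fixed steel index pointer just outside the rim, 90 mm from the wheel's axis, 91 mm above the table; the pointer reaches in from a bracket 113 mm from the axis and nowhere stands higher than 92 mm. It faces any direction, different each time
- carriage (a joint): travel of the carriage with the black panel and its drilled strip along the rails, m: 0 at the start; geared to the wheel, it moves away from the wheel by 0.020 a turn
- feed: grey base plate of the fixture, fixed to the table, 150 x 460 x 14 mm; origin under the wheel's axis at table height; plate runs from 80 mm behind the origin to 380 mm along its y axis. Along +y lie the rails, the carriage (top 58 mm above the table) and a grey drill-guide bracket 255 mm from the wheel's axis, 108 mm high
- jar: jar, 48 mm across, 65 mm tall, loose, bystander; origin under its centre
- tape: cardboard ring (empty tape core), 68 mm across, 24 mm high, lying flat, loose, bystander; origin under its centre
- dish: steel dish, 72 mm across, 32 mm high, loose, bystander; origin under its centre
- marker: marker pen, 125 mm long, 16 mm thick, lying, loose, bystander; origin under its middle, x along it
- driver: screwdriver lying, loose, bystander; origin under its middle, x along it
- bracket: black L-shaped bracket 90 x 35 x 40 mm, loose, bystander; origin under its middle
- wrench: open-ended wrench lying, loose, bystander; origin under its middle, x along it

How it is judged (in metres and radians):
On the way, in this order (a step that is already met when the one before it is completed fails the run):
1. the fingers are pushing the handle round in the first half of the turn (value of joint wheel between 1.2 and 2.9 rad and contact force between the fingers and handle above 0.3 N), for 0.05 s.
2. the fingers are pushing the handle round in the second half of the turn (value of joint wheel between 3.6 and 5.6 rad and contact force between the fingers and handle above 0.3 N), for 0.05 s.
At the end, for the whole second after the job is handed in: The wheel stands still, one turn clockwise from its start within 0.14 rad (8 degrees, about 10 mm at the handle), the carriage therefore 20 mm on within 1 mm, and every loose thing is within 30 mm of where it began (value of joint wheel between 6.1432 and 6.4232 rad and velocity of joint wheel between -0.05 and 0.05 rad/s and value of joint carriage between 0.019 and 0.021 m and distance of each of jar, tape, dish, marker, driver, bracket, wrench from where it was at the start of the episode below 0.03 m); the robot touches nothing.
It fails at once if the wheel overran the pointer by more than 0.35 rad (20 degrees) (value of joint wheel above 6.6332 rad).
It fails at once if the wheel was wound backwards by more than 0.35 rad (20 degrees) (value of joint wheel below -0.35 rad).
It fails at once if the handle was taken between the fingers (horizontal distance between the grasp point and handle_top below 0.011 m and z of the grasp point in the frame of handle_top below 0.01 m).
It fails at once if a loose thing was lifted, carried or pushed more than 30 mm from its place (distance of any of jar, tape, dish, marker, driver, bracket, wrench from where it was at the start of the episode above 0.03 m).
It also fails if it takes over 56 s, if anything falls off the work surface, if the arm or the gripper's body presses on something with over 40 N, if the wrist force passes 120 N, or if a joint passes its speed limit or range.

## Robot

A 6-joint arm with a two-finger parallel gripper is mounted at the origin on the work surface. World frame = base frame: x ahead of the robot, y to its left, z up, the work surface at z = 0. Lengths are in mm, angles in rad, forces in N, time in s.
With the tool pointing down it reaches from about 350 to 875 mm from the base axis. Payload 4.2 kg.
Tool frame: the origin (TCP) lies at the very end of the fingers, on their centre line; the grasp point (between the pads) lies 19 mm behind it; y points along the fingers, x is the direction in which the jaws open and shut, and the axes are right-handed (so a half turn about y gives the same grasp; the last joint's range is limited). The gripper opens to 87 mm and grips with 3 to 60 N. Pads are 19 mm wide; open, the fingers measure 117 mm over their backs; the gripper's body (75 mm by 190 mm) begins 51 mm behind the grasp point.
Start: joints at [1.521, 0.385, 0.008, 0, -1.194, -0.259], TCP at [189.915, 595.426, 222.55] pointing down, gripper open.
Joint ranges: [-3.14, 3.14], [-1.21, 2.06], [-1.07, 1.41], [-3.16, 2.05], [-2.99, -0.16], [-3.1, 3.1]. Speed limits (rad/s): [2.79, 2.79, 3.14, 3.14, 3.14, 3.14].

## Interface

Orientations are given as [roll, pitch, yaw] about the fixed x, y, z axes, in that order (R = Rz(yaw) Ry(pitch) Rx(roll)).
In Python, from plant import readout, cams, ticket gives the robot as it stands.
- The arm moves only by the shell command python3 -m jog 'ROWS' [OPENING] [FORCE]. ROWS is JSON, a list of rows, each a list of 2 entries, a list of its own where there are three numbers: the shift along the world's x, y, z in mm, then the turn, a rotation vector about the world's x, y, z in degrees. A call has 1 to 12 rows; each row shifts and turns the commanded pose from where the row before left it; what a row does not reach is not made up. A row lasts 1/10 s, in which the tool goes at most 50 mm and 8.59 degrees, less where a joint would pass 70% of its speed; a pose out of reach is approached as far as the arm can. A call with a gripper value outside its range is refused whole. OPENING is the opening, from -1 (shut) to 1 (fully open), set as the call begins (- or left out, the last holds). The fingers move at their own pace and stop on an object; FORCE is the grip in N (left out, the last holds). Time passes only in rows, so rows that do not move let the fingers close. It gives the time, the measured TCP pose, the force and the opening at its end, in the units of the state.
- readout.get_obs(): the state, without advancing time (a new reading comes with each control period).
- cams.read_camera(name): name is "scene" or "top" or "wrist"; returns a dict with "img" (384x512x3 uint8, blue, green, red), "range_z" (384x512 float32, mm along the optical axis (not along the pixel's ray), 0 where there is no reading), "vfov" (degrees; the focal length in pixels is half the picture's height over the tangent of half this angle, whatever the lens; pixels are square), "cx", "cy" (the principal point, pixels), "k1" (the pictures are not rectified: a ray, as slopes to the right and down, at radius r is drawn at 1 + k1 r^2 times it, then the intrinsics apply), "extrinsics" (4x4, takes a point from camera to world coordinates). Camera axes: x right, y down, z forward; pixel columns grow to the right and rows downward; lengths in mm; the calibration is good to about 2 mm. A picture is of the moment at which its call begins.
- ticket.finish_job(): hands the job in, once; it reports no verdict.
The state is a dict: "t": time; "qpos": joint angles; "dq": joint speeds; "joint_torque": joint torques, N m; "eef_pos": TCP position; "ee_rot": TCP orientation; "wrist_force": force on the tool from outside, world axes, zero at the start; "moment": the same for the moment, N m; "grip_width": opening from 0.0 (shut) to 1.0 (fully open).
Only numpy, scipy, OpenCV 4.12 (cv2) and the standard library are available. Lean on these libraries where they do the work, as an engineer would, in place of code of your own. Each camera call takes 0.05 s, during which the arm holds its last target.

## Working session

There is one attempt and no reset: what is moved stays moved. The work goes in short steps, Python scripts to look and compute and a shell command to move; the robot and the scene stay as the last step left them, time stands still between calls to the robot, and variables do not carry over. Pictures are saved under pics/ and viewed, and the job is handed in when it is done.

```bash
ls; mkdir -p pics; cat > h.py <<'E'
import numpy as np, cv2
from plant import readout, cams
def cam(n):
    return cams.read_camera(n)
def K(c):
    f=c['img'].shape[0]/2/np.tan(np.radians(c['vfov'])/2); return f
def ray(c,u,v):
    f=K(c); x=np.array([(u-c['cx'])/f,(v-c['cy'])/f]); s=x.copy()
    for _ in range(20): s=x/(1+c['k1']*(s@s))
    E=np.array(c['extrinsics']); d=E[:3,:3]@np.array([s[0],s[1],1]); return E[:3,3],d
def onz(c,u,v,z):
    o,d=ray(c,u,v); return o+d*(z-o[2])/d[2]
def proj(c,p):
    E=np.array(c['extrinsics']); q=E[:3,:3].T@(np.array(p)-E[:3,3]); s=q[:2]/q[2]; s=s*(1+c['k1']*(s@s)); return s*K(c)+[c['cx'],c['cy']]
E
python3 - <<'E'
from h import *
import pickle
o=readout.get_obs(); print(o)
for n in ['scene','top','wrist']:
    c=cam(n); cv2.imwrite(f'pics/{n}0.png',c['img']); pickle.dump(c,open(n+'0.pkl','wb'))
    print(n,c['vfov'],c['cx'],c['cy'],c['k1'],np.round(c['extrinsics'],3).tolist())
E
```

```text
pics
{'t': 0.0, 'qpos': array([ 1.52058971e+00,  3.85536985e-01,  6.61399530e-03, -4.89850301e-04,
       -1.19400328e+00, -2.58587698e-01]), 'dq': array([-0.00145915, -0.00066489,  0.0014198 , -0.00060812,  0.00112577,
        0.00026515]), 'joint_torque': array([ 1.44440901e-04, -3.90661812e+01,  1.87415260e+01,  4.21984613e+00,
        1.11529586e-02, -1.90670876e-04]), 'eef_pos': array([189.75278323, 594.85852364, 221.46815076]), 'ee_rot': array([-1.57069163, -0.00217554, -1.87977147]), 'wrist_force': array([-0.00626457,  0.51819409, -0.01998399]), 'moment': array([ 0.07586218, -0.02067273,  0.00771763]), 'grip_width': 0.9987147176788911}
scene 43.92505658031138 256.6425353946985 194.1373265112368 -0.0899960676730834 [[0.325, 0.783, -0.53, 1135.548], [0.946, -0.265, 0.189, -211.181], [0.008, -0.562, -0.827, 1037.795], [0.0, 0.0, 0.0, 1.0]]
top 54.693363438646934 254.7901800646952 180.37210405463117 -0.04641477586683865 [[0.013, -0.995, 0.097, 473.65], [-1.0, -0.013, 0.007, 12.826], [-0.006, -0.097, -0.995, 1044.655], [0.0, 0.0, 0.0, 1.0]]
wrist 64.75066372071606 256.34678795552935 191.89261282603582 -0.07116600080638956 [[-0.306, -0.922, -0.237, 254.445], [-0.952, 0.297, 0.075, 575.056], [0.001, 0.248, -0.969, 384.508], [0.0, 0.0, 0.0, 1.0]]
```

View pics/scene0.png

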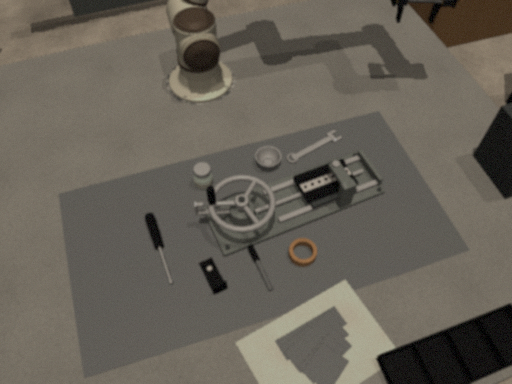

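View pics/top0.png

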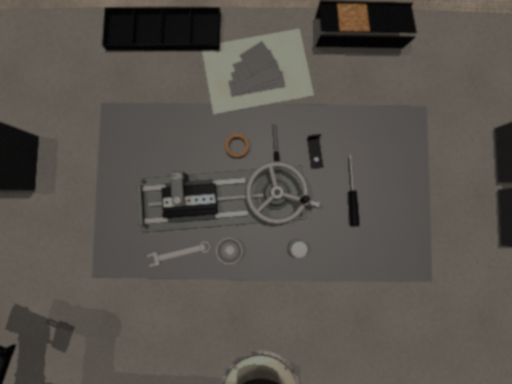

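View pics/wrist0.png

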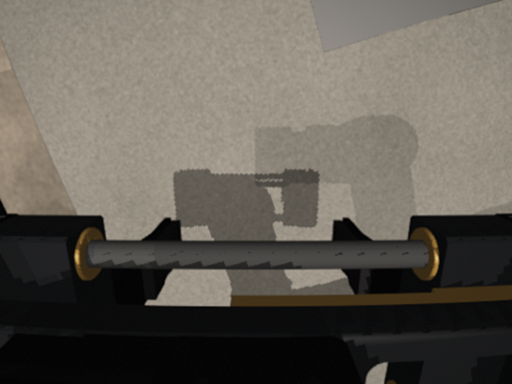

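The scene view shows the wheel near (241,203), with the black handle at about (211,190). In the top view the hub is near (277,192), the handle near (306,200) and the pointer near (316,204). I'll enlarge both for measuring.

```bash
python3 - <<'E'
import pickle
from h import *
t=pickle.load(open('top0.pkl','rb'));s=pickle.load(open('scene0.pkl','rb'))
def crop(c,x,y,w,h,k,n):
    cv2.imwrite(n,np.clip(cv2.resize(c['img'][y:y+h,x:x+w],None,fx=k,fy=k,interpolation=cv2.INTER_CUBIC)*1.5,0,255).astype('uint8'))
crop(t,230,145,110,90,7,'pics/tc.png'); crop(s,180,160,110,90,7,'pics/sc.png')
for n,c,w in (('top',t,(235,150,330,235)),('scene',s,(185,165,290,245))):
    g=cv2.cvtColor(c['img'],cv2.COLOR_BGR2GRAY)
    print(n,g[w[1]:w[3],w[0]:w[2]].min(), np.percentile(g[w[1]:w[3],w[0]:w[2]],[5,50,90,95]))
    r=c['range_z']
    m=np.zeros(g.shape,np.uint8)
    # height map
    f=K(c);pts=[]
    for v in range(w[1],w[3]):
        for u in range(w[0],w[2]):
            if r[v,u]>0:
                o,d=ray(c,u,v); p=o+d*r[v,u]; pts.append((*p,u,v,g[v,u]))
    P=np.array(pts)
    rim=P[(P[:,2]>84)&(P[:,2]<104)]
    A=np.c_[2*rim[:,:2],np.ones(len(rim))]
    # outer edge via minEnclosingCircle
    (cx,cy),rad=cv2.minEnclosingCircle(rim[:,:2].astype(np.float32))
    print('rim pts',len(rim),'encl',cx,cy,rad)
    h=P[(P[:,2]>120)]
    print('handle',len(h),h[:,:3].mean(0) if len(h) else '',h[:,3:5].mean(0), h[:,2].max())
    hh=P[(P[:,2]>148)]; print(hh[:,:3].mean(0),hh[:,3:5].mean(0))
E
```

```text
top 8 [ 52.  90. 105. 115.]
rim pts 1356 encl 533.3101196289062 -52.326332092285156 96.70194244384766
handle 62 [ 517.76349727 -102.2465833   148.32230332] [304.77419355 198.9516129 ] 156.81174022359983
[ 518.07057065 -103.02754578  152.59204439] [305.31818182 198.75      ]
scene 0 [ 56.  92. 128. 136.]
rim pts 1450 encl 533.8914794921875 -51.80781936645508 96.71113586425781
handle 109 [ 525.05257028 -105.28675404  142.97404865] [210.1559633  192.73394495] 157.9404578620597
[ 522.8409581  -104.77660035  153.08996441] [209.78431373 189.41176471]
```

View pics/tc.png

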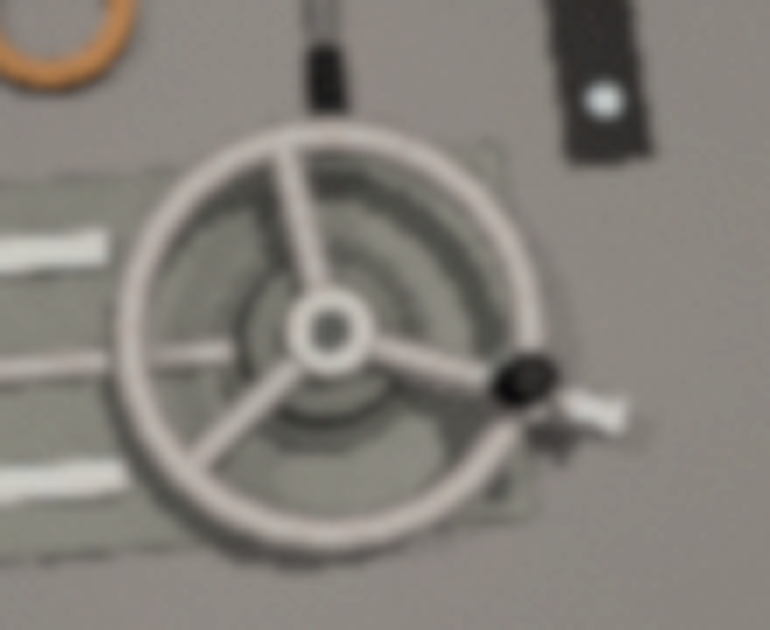

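View pics/sc.png

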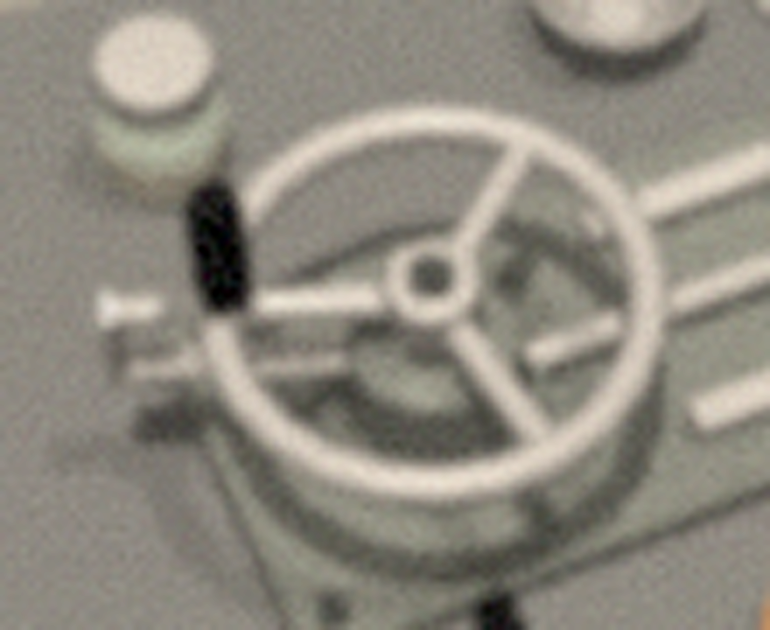

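```bash
cat > m.py <<'E'
import pickle
from h import *
t=pickle.load(open('top0.pkl','rb'));s=pickle.load(open('scene0.pkl','rb'))
def T(u,v):return u/7+230,v/7+145
def S(u,v):return u/7+180,v/7+160
def two(a,b):
    o1,d1=ray(t,*a);o2,d2=ray(s,*b);d1/=np.linalg.norm(d1);d2/=np.linalg.norm(d2)
    x=np.linalg.lstsq(np.c_[d1,-d2],o2-o1,rcond=None)[0];p,q=o1+d1*x[0],o2+d2*x[1];return (p+q)/2,p-q
print('hub',two(T(330,331),S(432,276)))
print('pointer outer',two(T(618,413),S(108,310)))
print('hub top',onz(t,*T(330,331),100),onz(s,*S(432,276),100))
print('handle top',two(T(522,378),S(212,190)),onz(t,*T(522,378),154),onz(s,*S(212,190),154))
# rim ellipses: bright mask, fit
for n,c,f,x in(('t',t,T,(117,543,122,548)),('s',s,S,(205,662,105,492))):
    print(n,onz(c,*f((x[0]+x[1])/2,(x[2]+x[3])/2),91))
# bystander heights irrelevant; print positions by table plane
for n,u,v,z in (('jar',299,249,65),('dish',229,250,20),('tape',237,145,20),('marker/driver',277,157,10),('brk',315,151,30),('driver',353,208,15)):
    print(n,onz(t,u,v,z).round(0))
E
python3 m.py
```

```text
hub (array([536.90481262, -36.32483906,  99.25816343]), array([-1.19177627, -3.46478017,  0.10750052]))
pointer outer (array([ 508.67565848, -142.86808406,   89.66045036]), array([-1.14356677, -3.33787467,  0.5088911 ]))
hub top [536.2633173  -38.02019268 100.        ] [538.00762957 -34.74213228 100.        ]
handle top (array([ 517.29047273, -101.58611342,  153.02408605]), array([ 0.26977131,  0.80310157, -0.08944168])) [ 517.37525251 -101.05406305  154.        ] [ 517.80645832 -102.10259226  154.        ]
t [535.38743463 -38.51575728  91.        ]
s [541.15413046 -35.39580323  91.        ]
jar [391. -98.  65.]
dish [382.  88.  20.]
tape [673.  71.  20.]
marker/driver [642. -42.  10.]
brk [ 657. -146.   30.]
driver [ 501. -253.   15.]
```

Two-view triangulation gives:

| Item | Position | Check |
|---|---|---|
| Hub axis | about (537, -36.5) | hub top z 99 |
| Handle top | about (517.5, -101.6) | z 153 |
| Pointer direction | about -105° | |

Clockwise means decreasing angle. I'll go to the anticlockwise side of the handle with the fingers shut. The tool x axis is already radial there.

```bash
python3 -m jog '[[[15,-29,0],[0,0,0]],[[15,-29,0],[0,0,0]],[[15,-29,0],[0,0,0]],[[15,-29,0],[0,0,0]],[[15,-29,0],[0,0,0]],[[15,-29,0],[0,0,0]],[[15,-29,0],[0,0,0]],[[15,-29,0],[0,0,0]],[[15,-29,0],[0,0,0]],[[15,-29,0],[0,0,0]],[[15,-29,0],[0,0,0]],[[15,-29,0],[0,0,0]]]' -1 10
python3 -m jog '[[[15,-29,0],[0,0,0]],[[15,-29,0],[0,0,0]],[[15,-29,0],[0,0,0]],[[15,-29,0],[0,0,0]],[[15,-29,0],[0,0,0]],[[15,-29,0],[0,0,0]],[[15,-29,0],[0,0,0]],[[15,-29,0],[0,0,0]],[[15,-29,0],[0,0,0]],[[15,-29,0],[0,0,0]],[[15,-29,0],[0,0,0]],[[15,-29,0],[0,0,0]]]'
python3 -m jog '[[[0,0,0],[0,0,0]],[[0,0,0],[0,0,0]]]'
python3 -c "
from h import *
print(readout.get_obs())
for n in ('top','scene'): cv2.imwrite(f'pics/{n}1.png',cv2.resize(cam(n)['img'][130:270,150:360],None,fx=3,fy=3))"
```

```text
t: 1.35
eef_pos: [370.1, 246.0, 222.5]
ee_rot: [-1.571, -0.0, -1.879]
wrist_force: [0.3, -0.2, 0.4]
grip_width: 0.027
t: 2.55
eef_pos: [550.2, -101.9, 222.2]
ee_rot: [-1.571, -0.0, -1.88]
wrist_force: [0.9, -0.3, 0.8]
grip_width: 0.003
t: 2.75
eef_pos: [549.6, -101.1, 221.8]
ee_rot: [-1.572, -0.0, -1.881]
wrist_force: [0.4, 0.2, -0.1]
grip_width: 0.008
{'t': 2.75, 'qpos': array([ 1.07940481e-01,  2.73717804e-01, -1.57067630e-01, -4.35715558e-04,
       -1.14150143e+00,  1.15255473e+00]), 'dq': array([ 0.02693425, -0.02120928, -0.01423845, -0.00159914,  0.00196597,
        0.00030559]), 'joint_torque': array([-6.14042189e-01, -3.25538707e+01,  1.86662006e+01,  4.12538096e+00,
        1.04484600e-01,  9.75599571e-03]), 'eef_pos': array([ 549.56320788, -101.06174979,  221.80814326]), 'ee_rot': array([-1.57231922e+00, -2.43621812e-04, -1.88127891e+00]), 'wrist_force': array([ 0.40058909,  0.16333181, -0.12946704]), 'moment': array([ 0.0381573 ,  0.06005622, -0.00180761]), 'grip_width': 0.007814488082775729}
```

View pics/scene1.png

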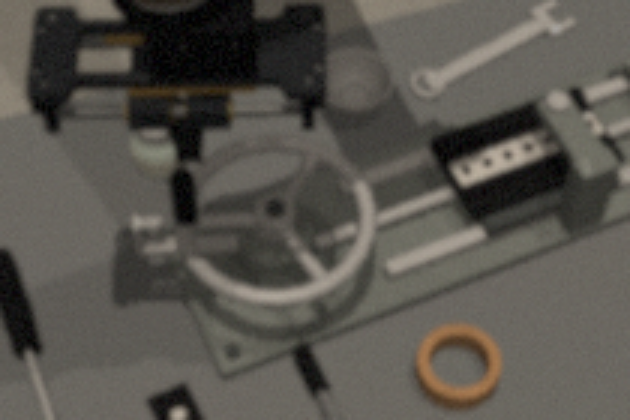

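View pics/top1.png

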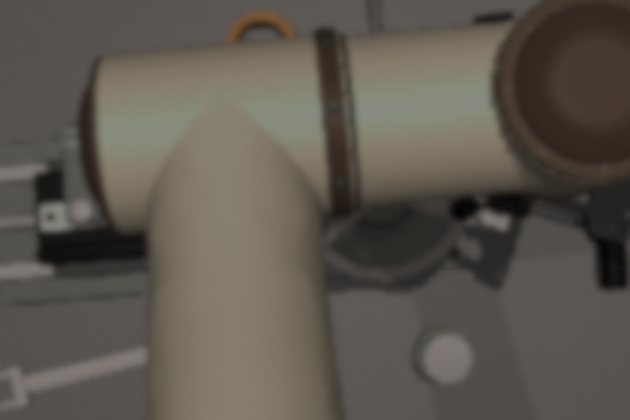

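The scene crop shows the shut fingers hanging above and just past the handle, and the top view is blocked by the arm. I'll descend on the anticlockwise side.

```bash
python3 -m jog '[[[3,-2,0],[0,0,0]],[[3,-1,0],[0,0,0]],[[0,0,-20],[0,0,0]],[[0,0,-30],[0,0,0]],[[0,0,-30],[0,0,0]],[[0,0,-20],[0,0,0]],[[0,0,-7],[0,0,0]],[[0,0,0],[0,0,0]],[[0,0,0],[0,0,0]]]'
python3 -c "
from h import *
for n in ('scene',): cv2.imwrite(f'pics/{n}2.png',cv2.resize(cam(n)['img'][140:250,160:300],None,fx=5,fy=5))"
```

```text
t: 3.75
eef_pos: [556.9, -103.4, 116.7]
ee_rot: [-1.569, 0.0, -1.879]
wrist_force: [0.2, -0.2, -0.4]
grip_width: 0.007
```

View pics/scene2.png

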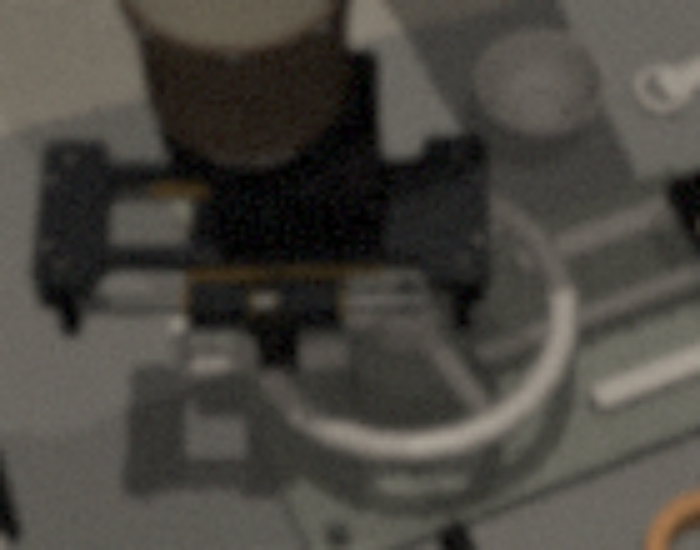

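```bash
python3 -c "
import numpy as np
c=np.array([537,-36.5]);p=np.array([557,-103.4])
for a in range(-82,-442,-10):
    q=np.round(c+70*np.array([np.cos(np.radians(a)),np.sin(np.radians(a))]));print(a,q,(q-p).round());p=q
"
```

```text
-82 [ 547. -106.] [-10.  -3.]
-92 [ 535. -106.] [-12.   0.]
-102 [ 522. -105.] [-13.   1.]
-112 [ 511. -101.] [-11.   4.]
-122 [500. -96.] [-11.   5.]
-132 [490. -89.] [-10.   7.]
-142 [482. -80.] [-8.  9.]
-152 [475. -69.] [-7. 11.]
-162 [470. -58.] [-5. 11.]
-172 [468. -46.] [-2. 12.]
-182 [467. -34.] [-1. 12.]
-192 [469. -22.] [ 2. 12.]
-202 [472. -10.] [ 3. 12.]
-212 [478.   1.] [ 6. 11.]
-222 [485.  10.] [7. 9.]
-232 [494.  19.] [9. 9.]
-242 [504.  25.] [10.  6.]
-252 [515.  30.] [11.  5.]
-262 [527.  33.] [12.  3.]
-272 [539.  33.] [12.  0.]
-282 [552.  32.] [13. -1.]
-292 [563.  28.] [11. -4.]
-302 [574.  23.] [11. -5.]
-312 [584.  16.] [10. -7.]
-322 [592.   7.] [ 8. -9.]
-332 [599.  -4.] [  7. -11.]
-342 [604. -15.] [  5. -11.]
-352 [606. -27.] [  2. -12.]
-362 [607. -39.] [  1. -12.]
-372 [605. -51.] [ -2. -12.]
-382 [602. -63.] [ -3. -12.]
-392 [596. -74.] [ -6. -11.]
-402 [589. -83.] [-7. -9.]
-412 [580. -92.] [-9. -9.]
-422 [570. -98.] [-10.  -6.]
-432 [ 559. -103.] [-11.  -5.]
```

```bash
python3 -m jog '[[[-10,-3,0],[0,0,0]],[[-6,0,0],[0,0,0]],[[-6,0,0],[0,0,0]],[[-6,0,0],[0,0,0]],[[-7,1,0],[0,0,0]]]'
python3 -m jog '[[[-6,2,0],[0,0,0]],[[-5,2,0],[0,0,0]],[[-11,5,0],[0,0,0]],[[-10,7,0],[0,0,0]]]'
python3 -c "
from h import *
print(readout.get_obs()['moment'])
for n in ('scene',): cv2.imwrite(f'pics/{n}3.png',cv2.resize(cam(n)['img'][140:250,160:300],None,fx=5,fy=5))"
```

```text
t: 4.3
eef_pos: [522.1, -105.3, 116.4]
ee_rot: [-1.567, 0.002, -1.88]
wrist_force: [3.9, 0.2, 0.5]
grip_width: 0.005
t: 4.7
eef_pos: [488.4, -89.6, 115.9]
ee_rot: [-1.57, -0.0, -1.88]
wrist_force: [2.7, -2.2, 2.4]
grip_width: 0.007
[-0.58846872 -0.63480565  0.03872336]
```

View pics/scene3.png

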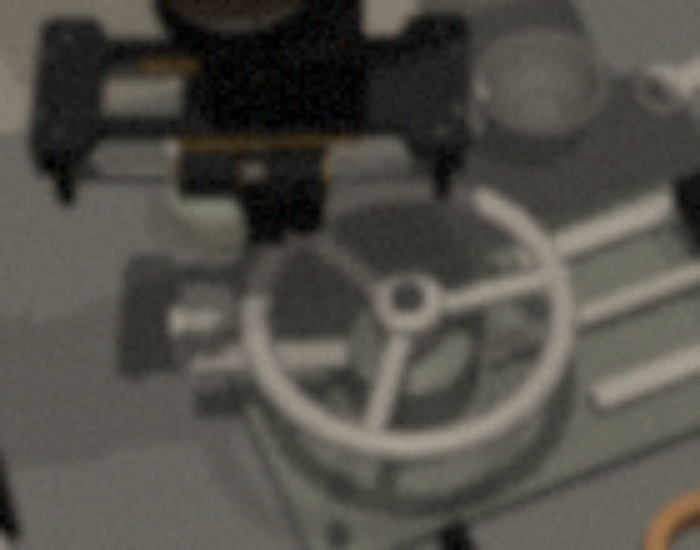

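The handle is moving with the fingers: its spoke now points to the back left in the crop, and the wrist feels about 3.5 N along the tangent. Carrying on.

```bash
python3 -m jog '[[[-8,9,0],[0,0,0]],[[-7,11,0],[0,0,0]],[[-5,11,0],[0,0,0]],[[-2,12,0],[0,0,0]],[[-1,12,0],[0,0,0]]]'
python3 -m jog '[[[2,12,0],[0,0,0]],[[3,12,0],[0,0,0]],[[6,11,0],[0,0,0]],[[7,9,0],[0,0,0]]]'
python3 -c "
from h import *
for n in ('scene',): cv2.imwrite(f'pics/{n}4.png',cv2.resize(cam(n)['img'][140:250,160:300],None,fx=5,fy=5))"
```

```text
t: 5.25
eef_pos: [464.7, -33.7, 115.1]
ee_rot: [-1.573, -0.001, -1.88]
wrist_force: [-0.3, -4.0, -0.8]
grip_width: 0.003
t: 5.65
eef_pos: [484.2, 10.4, 115.4]
ee_rot: [-1.572, -0.0, -1.879]
wrist_force: [-1.3, -2.9, 0.2]
grip_width: 0.006
```

View pics/scene4.png

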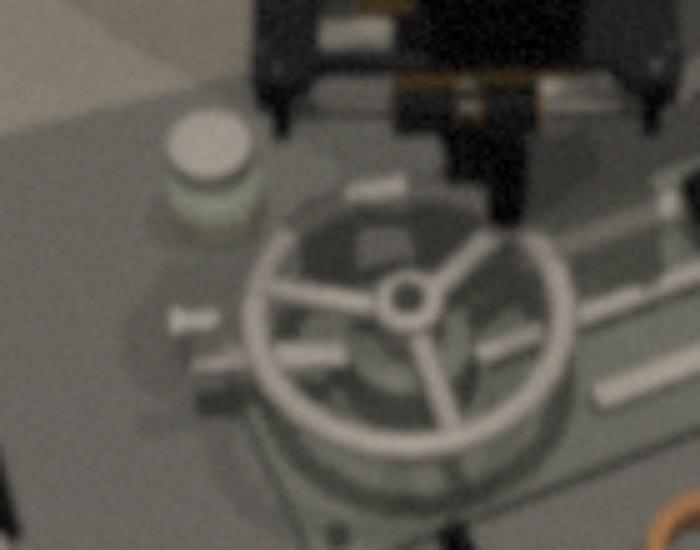

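The handle is at the back right of the crop near (510,200), the jar has not moved and the contact is still there. Carrying on through the second half.

```bash
python3 -m jog '[[[9,9,0],[0,0,0]],[[10,6,0],[0,0,0]],[[11,5,0],[0,0,0]],[[12,3,0],[0,0,0]],[[12,0,0],[0,0,0]]]'
python3 -m jog '[[[13,-1,0],[0,0,0]],[[11,-4,0],[0,0,0]],[[11,-5,0],[0,0,0]],[[10,-7,0],[0,0,0]]]'
python3 -m jog '[[[8,-9,0],[0,0,0]],[[7,-11,0],[0,0,0]]]'
python3 -c "
from h import *
for n in ('scene',): cv2.imwrite(f'pics/{n}5.png',cv2.resize(cam(n)['img'][140:250,160:300],None,fx=5,fy=5))"
```

```text
t: 6.2
eef_pos: [539.0, 33.1, 115.3]
ee_rot: [-1.571, 0.0, -1.879]
wrist_force: [-3.2, 1.3, -0.0]
grip_width: 0.004
t: 6.6
eef_pos: [583.6, 15.0, 115.3]
ee_rot: [-1.571, 0.0, -1.88]
wrist_force: [-3.7, 1.3, 0.8]
grip_width: 0.008
t: 6.8
eef_pos: [599.5, -4.8, 115.5]
ee_rot: [-1.569, 0.002, -1.879]
wrist_force: [-1.8, 3.3, -1.3]
grip_width: 0.004
```

View pics/scene5.png

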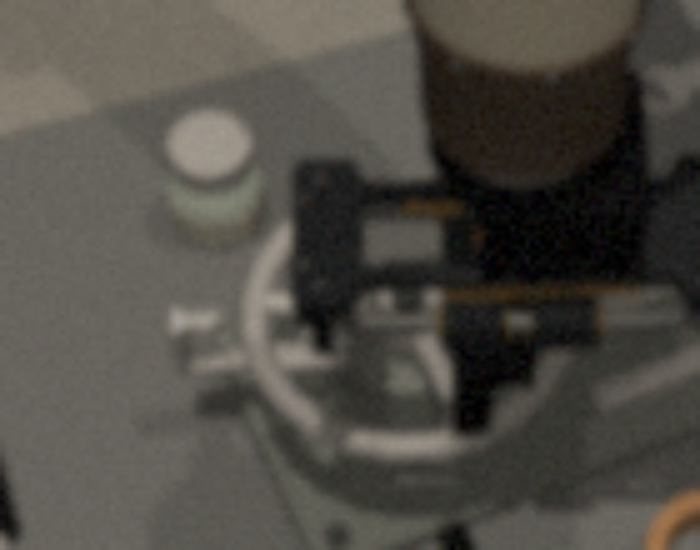

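The handle is at the front right, still being pushed at about 3.7 N. I'll go on to roughly 25° short of the pointer, then back off and measure.

```bash
python3 -m jog '[[[5,-11,0],[0,0,0]],[[2,-12,0],[0,0,0]],[[1,-12,0],[0,0,0]],[[-2,-12,0],[0,0,0]]]'
python3 -m jog '[[[-3,-12,0],[0,0,0]],[[-6,-11,0],[0,0,0]],[[-7,-9,0],[0,0,0]],[[-9,-9,0],[0,0,0]],[[-5,-3,0],[0,0,0]],[[-5,-3,0],[0,0,0]],[[0,0,0],[0,0,0]]]'
python3 -c "
from h import *
for n in ('scene',): cv2.imwrite(f'pics/{n}6.png',cv2.resize(cam(n)['img'][140:250,160:300],None,fx=5,fy=5))"
```

```text
t: 7.25
eef_pos: [604.7, -52.4, 116.0]
ee_rot: [-1.569, 0.001, -1.879]
wrist_force: [0.5, 3.7, 2.0]
grip_width: 0.008
t: 7.95
eef_pos: [567.8, -99.3, 115.7]
ee_rot: [-1.572, -0.001, -1.88]
wrist_force: [0.5, -0.6, 1.1]
grip_width: 0.004
```

View pics/scene6.png

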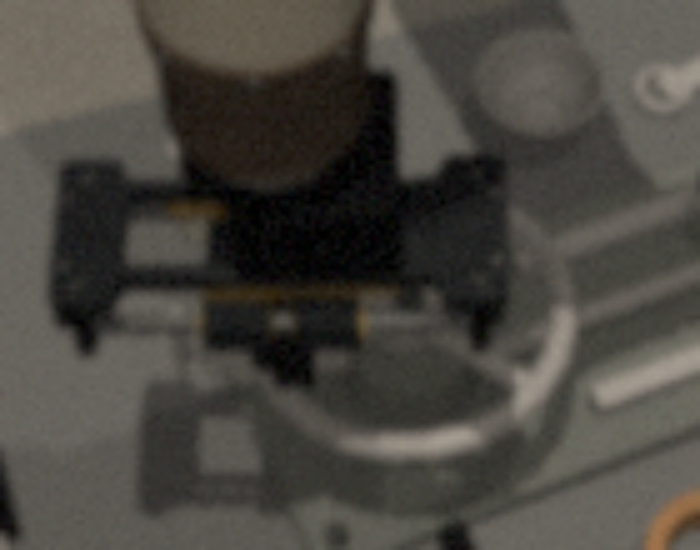

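Now I'll back off, lift and swing clear to measure.

```bash
python3 -m jog '[[[5,2,0],[0,0,0]],[[0,0,25],[0,0,0]],[[0,0,40],[0,0,0]],[[0,0,40],[0,0,0]],[[-5,40,0],[0,0,0]],[[-5,40,0],[0,0,0]],[[-5,40,0],[0,0,0]],[[-5,40,0],[0,0,0]],[[-5,40,0],[0,0,0]],[[-5,40,0],[0,0,0]],[[-5,40,0],[0,0,0]],[[-5,40,0],[0,0,0]]]'
python3 -m jog '[[[-5,40,0],[0,0,0]],[[-5,40,0],[0,0,0]],[[-5,40,0],[0,0,0]],[[0,0,0],[0,0,0]],[[0,0,0],[0,0,0]]]'
python3 - <<'E'
from h import *
import pickle
for n,x,y in (('top',230,145),('scene',180,160)):
    c=cam(n); pickle.dump(c,open(n+'7.pkl','wb'))
    cv2.imwrite(f'pics/{n}7.png',np.clip(cv2.resize(c['img'][y:y+90,x:x+110],None,fx=7,fy=7,interpolation=cv2.INTER_CUBIC)*1.5,0,255).astype('uint8'))
E
```

```text
t: 9.2
eef_pos: [533.0, 225.2, 220.1]
ee_rot: [-1.572, -0.002, -1.879]
wrist_force: [1.1, 0.7, -0.6]
grip_width: 0.005
t: 9.7
eef_pos: [518.1, 344.2, 219.5]
ee_rot: [-1.572, -0.002, -1.878]
wrist_force: [-0.3, -0.1, -0.4]
grip_width: 0.013
```

View pics/top7.png

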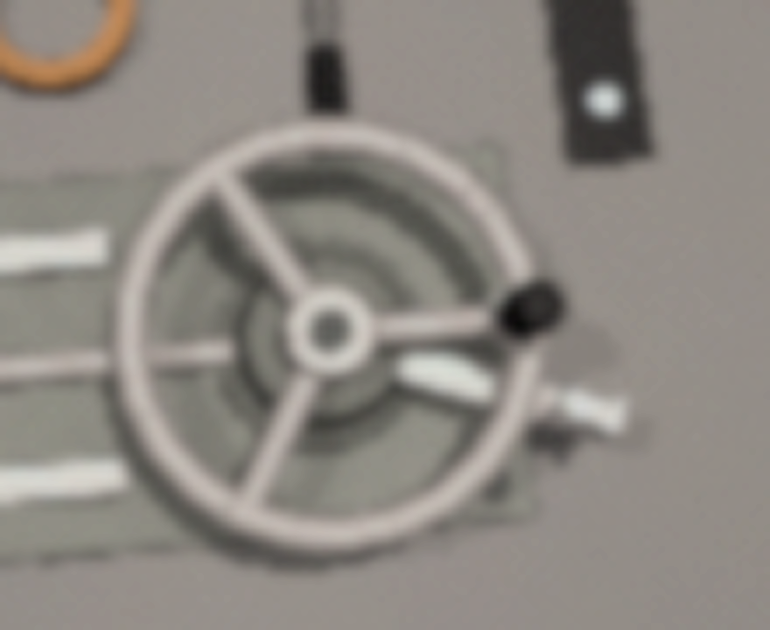

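View pics/scene7.png

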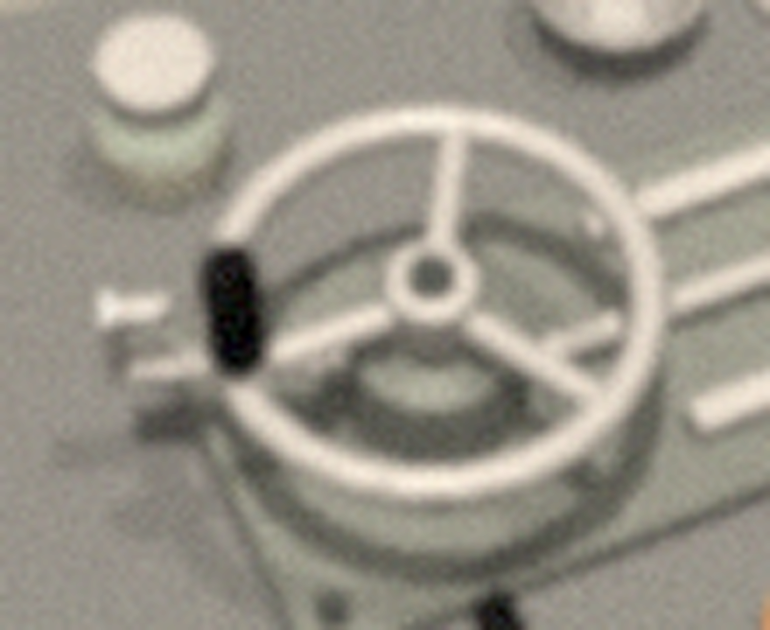

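Both views are clear and everything loose looks unmoved. In the top crop the spoke ends sit at (222,175) and (247,505), against (285,148) and (197,468) at the start. I'll compare the spoke angles.

```bash
cat > a.py <<'E'
import sys,pickle
from h import *
# unwrap annulus r 25..62 at z~90 by casting: sample image brightness along angle; compare shift between pictures (spokes bright)
def spokes(c,ctr=None):
    g=cv2.cvtColor(c['img'],cv2.COLOR_BGR2GRAY).astype(np.float32)
    th=np.radians(np.arange(0,360,0.5)); out=[]
    for r in np.arange(28,58,2):
        uv=np.array([proj(c,[ctr[0]+r*np.cos(a),ctr[1]+r*np.sin(a),91]) for a in th],np.float32)
        out.append(cv2.remap(g,uv[:,:1],uv[:,1:],cv2.INTER_LINEAR)[:,0])
    return np.median(out,0)
def peaks(p):
    from scipy.signal import find_peaks
    i,q=find_peaks(np.r_[p,p[:40]],prominence=12,width=6); 
    return [(round(k/2%360,1),round(float(x))) for k,x in zip(i,q['prominences'])]
for n,ctr in (('top',(535.8,-38.2)),('scene',(538.5,-35))):
    for k in sys.argv[1:]:
        print(n,k,peaks(spokes(pickle.load(open(n+k+'.pkl','rb')),ctr)))
E
python3 a.py 0 7
```

```text
top 0 [(np.float64(15.0), 42), (np.float64(97.0), 34), (np.float64(131.5), 60), (np.float64(218.0), 26), (np.float64(257.0), 47), (np.float64(15.0), 13)]
top 7 [(np.float64(35.0), 47), (np.float64(97.0), 40), (np.float64(153.0), 55), (np.float64(222.5), 26), (np.float64(253.0), 75), (np.float64(277.5), 46)]
scene 0 [(np.float64(13.5), 69), (np.float64(51.5), 24), (np.float64(136.0), 50), (np.float64(255.0), 83), (np.float64(285.0), 13), (np.float64(326.5), 23), (np.float64(13.5), 28)]
scene 7 [(np.float64(35.0), 65), (np.float64(157.0), 60), (np.float64(274.0), 92), (np.float64(334.5), 35)]
```

About 21° are left (wheel near 339°). I'll return behind the handle and push slowly, stopping a little short.

```bash
python3 -m jog '[[[6,-40,0],[0,0,0]],[[6,-40,0],[0,0,0]],[[6,-40,0],[0,0,0]],[[6,-40,0],[0,0,0]],[[6,-40,0],[0,0,0]],[[6,-40,0],[0,0,0]],[[6,-40,0],[0,0,0]],[[5,-40,0],[0,0,0]],[[5,-40,0],[0,0,0]],[[5,-40,0],[0,0,0]],[[5,-38,0],[0,0,0]],[[0,0,0],[0,0,0]]]'
python3 -m jog '[[[0,0,-25],[0,0,0]],[[0,0,-40],[0,0,0]],[[0,0,-30],[0,0,0]],[[0,0,-10],[0,0,0]],[[0,0,0],[0,0,0]],[[0,0,0],[0,0,0]]]'
```

```text
t: 11.0
eef_pos: [580.1, -99.6, 220.5]
ee_rot: [-1.571, -0.001, -1.887]
wrist_force: [-0.3, 0.3, -0.5]
grip_width: 0.004
t: 11.6
eef_pos: [582.0, -94.7, 117.2]
ee_rot: [-1.568, 0.0, -1.879]
wrist_force: [0.4, -0.4, 0.4]
grip_width: 0.004
```

```bash
python3 -m jog '[[[-6,-2,0],[0,0,0]],[[-6,-2,0],[0,0,0]],[[-3,-1,0],[0,0,0]]]'
python3 -m jog '[[[-3,-1,0],[0,0,0]],[[-2,-1,0],[0,0,0]]]'
python3 -m jog '[[[-3,-1,0],[0,0,0]],[[-2,-1,0],[0,0,0]]]'
python3 -m jog '[[[-3,-1,0],[0,0,0]],[[-2,0,0],[0,0,0]]]'
python3 -m jog '[[[-3,0,0],[0,0,0]],[[-2,0,0],[0,0,0]],[[0,0,0],[0,0,0]]]'
```

```text
t: 11.9
eef_pos: [566.7, -99.7, 117.0]
ee_rot: [-1.567, 0.001, -1.879]
wrist_force: [3.0, 0.2, -0.1]
grip_width: 0.005
t: 12.1
eef_pos: [562.0, -101.7, 116.7]
ee_rot: [-1.567, 0.001, -1.879]
wrist_force: [3.4, 0.1, 2.3]
grip_width: 0.008
t: 12.3
eef_pos: [556.2, -103.7, 115.9]
ee_rot: [-1.57, 0.0, -1.879]
wrist_force: [2.5, -0.1, 1.2]
grip_width: 0.009
t: 12.5
eef_pos: [550.7, -104.8, 115.6]
ee_rot: [-1.571, -0.0, -1.88]
wrist_force: [1.8, -1.9, 1.2]
grip_width: 0.006
t: 12.8
eef_pos: [545.2, -104.6, 115.4]
ee_rot: [-1.572, -0.0, -1.88]
wrist_force: [1.9, -1.0, 1.0]
grip_width: 0.009
```

Contact resumed at x≈567 (gap about 25 mm), so the handle has moved about 18°. I'll back off and look again.

```bash
python3 -m jog '[[[6,1,0],[0,0,0]],[[0,0,25],[0,0,0]],[[0,0,40],[0,0,0]],[[0,0,40],[0,0,0]],[[-3,40,0],[0,0,0]],[[-3,40,0],[0,0,0]],[[-3,40,0],[0,0,0]],[[-3,40,0],[0,0,0]],[[-3,40,0],[0,0,0]],[[-3,40,0],[0,0,0]],[[-3,40,0],[0,0,0]],[[-3,40,0],[0,0,0]]]'
python3 -m jog '[[[-3,40,0],[0,0,0]],[[-3,40,0],[0,0,0]],[[-3,40,0],[0,0,0]],[[0,0,0],[0,0,0]],[[0,0,0],[0,0,0]]]'
python3 - <<'E'
from h import *
import pickle
for n,x,y in (('top',230,145),('scene',180,160)):
    c=cam(n); pickle.dump(c,open(n+'8.pkl','wb'))
    cv2.imwrite(f'pics/{n}8.png',np.clip(cv2.resize(c['img'][y:y+90,x:x+110],None,fx=7,fy=7,interpolation=cv2.INTER_CUBIC)*1.5,0,255).astype('uint8'))
    a=pickle.load(open(n+'0.pkl','rb'))['img'];cv2.imwrite(f'pics/{n}8d.png',cv2.absdiff(a,c['img'])*4)
E
python3 a.py 0 8
```

```text
t: 14.0
eef_pos: [526.5, 217.8, 219.4]
ee_rot: [-1.574, -0.003, -1.88]
wrist_force: [0.5, 0.0, 0.5]
grip_width: 0.003
t: 14.5
eef_pos: [517.7, 336.8, 218.9]
ee_rot: [-1.573, -0.003, -1.878]
wrist_force: [0.6, -1.1, -0.2]
grip_width: 0.002
top 0 [(np.float64(15.0), 42), (np.float64(97.0), 34), (np.float64(131.5), 60), (np.float64(218.0), 26), (np.float64(257.0), 47), (np.float64(15.0), 13)]
top 8 [(np.float64(18.5), 49), (np.float64(97.0), 38), (np.float64(135.0), 61), (np.float64(222.5), 31), (np.float64(261.0), 50)]
scene 0 [(np.float64(13.5), 69), (np.float64(51.5), 24), (np.float64(136.0), 50), (np.float64(255.0), 83), (np.float64(285.0), 13), (np.float64(326.5), 23), (np.float64(13.5), 28)]
scene 8 [(np.float64(17.0), 73), (np.float64(51.0), 22), (np.float64(139.5), 54), (np.float64(258.0), 90), (np.float64(340.0), 26)]
```

View pics/top8.png

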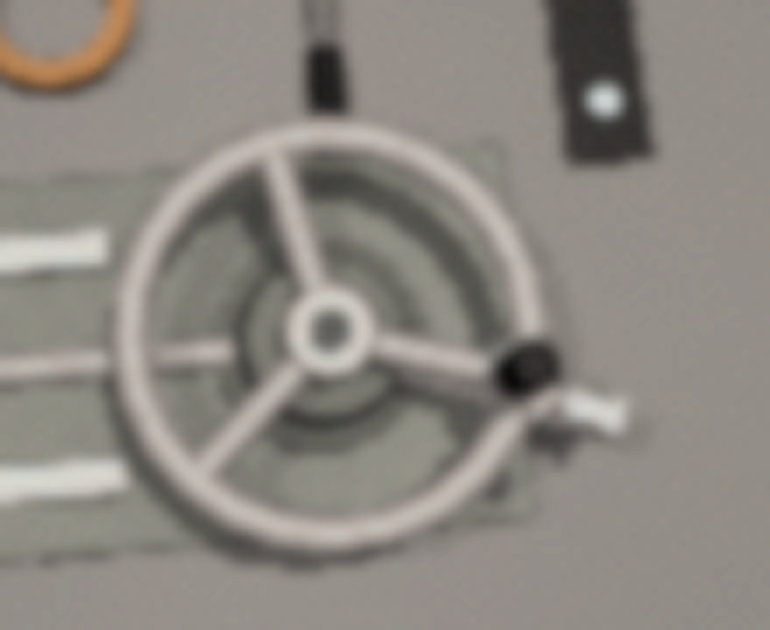

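View pics/top8d.png

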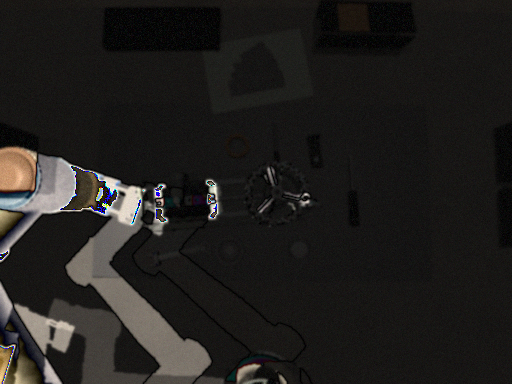

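View pics/scene8d.png

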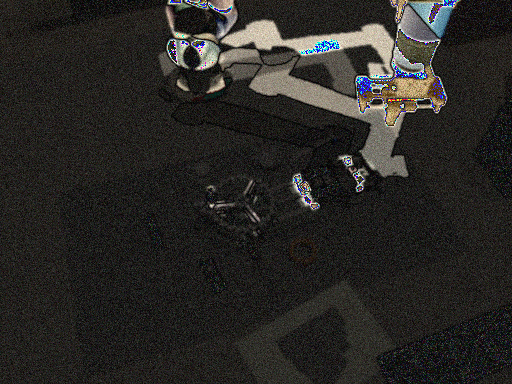

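All three spokes are 3.5° short in both views. That is inside the 8° tolerance, and the difference images show only the arm, wheel and carriage changed. There is plenty of time, so one last nudge of about 4 mm will bring it into line.

```bash
python3 -m jog '[[[4,-40,0],[0,0,0]],[[4,-40,0],[0,0,0]],[[4,-40,0],[0,0,0]],[[4,-40,0],[0,0,0]],[[4,-40,0],[0,0,0]],[[4,-40,0],[0,0,0]],[[4,-40,0],[0,0,0]],[[4,-40,0],[0,0,0]],[[4,-40,0],[0,0,0]],[[3,-40,0],[0,0,0]],[[3,-40,0],[0,0,0]],[[0,0,0],[0,0,0]]]'
python3 -m jog '[[[0,0,-25],[0,0,0]],[[0,0,-40],[0,0,0]],[[0,0,-30],[0,0,0]],[[0,0,-10],[0,0,0]],[[0,0,0],[0,0,0]],[[0,0,0],[0,0,0]]]'
```

```text
t: 15.8
eef_pos: [559.7, -108.6, 220.5]
ee_rot: [-1.572, -0.001, -1.887]
wrist_force: [-0.9, 0.2, 0.1]
grip_width: 0.006
t: 16.4
eef_pos: [561.9, -103.8, 117.1]
ee_rot: [-1.568, 0.0, -1.879]
wrist_force: [0.6, -0.1, 0.8]
grip_width: 0.007
```

Distance to go: from 562 to 541.

```bash
python3 -m jog '[[[-5,0,0],[0,0,0]],[[-5,0,0],[0,0,0]],[[-3,-1,0],[0,0,0]],[[-2,0,0],[0,0,0]],[[-2,0,0],[0,0,0]],[[-1,0,0],[0,0,0]],[[0,0,0],[0,0,0]]]'
python3 -m jog '[[[-2,0,0],[0,0,0]],[[-1,0,0],[0,0,0]],[[0,0,0],[0,0,0]]]'
```

```text
t: 17.1
eef_pos: [543.8, -104.6, 116.1]
ee_rot: [-1.569, 0.0, -1.879]
wrist_force: [3.2, -0.3, 2.1]
grip_width: 0.006
t: 17.4
eef_pos: [540.1, -104.6, 115.8]
ee_rot: [-1.57, 0.0, -1.879]
wrist_force: [2.2, -0.1, 1.2]
grip_width: 0.008
```

```bash
python3 -m jog '[[[6,0,0],[0,0,0]],[[2,0,0],[0,0,0]],[[0,0,25],[0,0,0]],[[0,0,40],[0,0,0]],[[0,0,40],[0,0,0]],[[-3,40,0],[0,0,0]],[[-3,40,0],[0,0,0]],[[-3,40,0],[0,0,0]],[[-3,40,0],[0,0,0]],[[-3,40,0],[0,0,0]],[[-3,40,0],[0,0,0]],[[-3,40,0],[0,0,0]]]'
python3 -m jog '[[[-3,40,0],[0,0,0]],[[-3,40,0],[0,0,0]],[[-3,40,0],[0,0,0]],[[-3,40,0],[0,0,0]],[[0,0,0],[0,0,0]],[[0,0,0],[0,0,0]],[[0,0,0],[0,0,0]]]'
python3 - <<'E'
from h import *
import pickle
for n,x,y in (('top',230,145),('scene',180,160)):
    c=cam(n); pickle.dump(c,open(n+'9.pkl','wb'))
    cv2.imwrite(f'pics/{n}9.png',np.clip(cv2.resize(c['img'][y:y+90,x:x+110],None,fx=7,fy=7,interpolation=cv2.INTER_CUBIC)*1.5,0,255).astype('uint8'))
E
python3 a.py 0 9
```

```text
t: 18.6
eef_pos: [525.8, 176.8, 219.9]
ee_rot: [-1.573, -0.002, -1.88]
wrist_force: [0.6, -0.7, -0.6]
grip_width: 0.006
t: 19.3
eef_pos: [514.6, 334.4, 220.0]
ee_rot: [-1.572, -0.002, -1.88]
wrist_force: [0.2, -0.3, 0.4]
grip_width: 0.008
top 0 [(np.float64(15.0), 42), (np.float64(97.0), 34), (np.float64(131.5), 60), (np.float64(218.0), 26), (np.float64(257.0), 47), (np.float64(15.0), 13)]
top 9 [(np.float64(14.5), 45), (np.float64(97.0), 35), (np.float64(131.0), 63), (np.float64(216.5), 27), (np.float64(257.0), 50), (np.float64(14.5), 16)]
scene 0 [(np.float64(13.5), 69), (np.float64(51.5), 24), (np.float64(136.0), 50), (np.float64(255.0), 83), (np.float64(285.0), 13), (np.float64(326.5), 23), (np.float64(13.5), 28)]
scene 9 [(np.float64(13.5), 70), (np.float64(51.5), 25), (np.float64(136.0), 52), (np.float64(252.5), 85), (np.float64(284.5), 19), (np.float64(337.0), 20), (np.float64(13.5), 33)]
```

View pics/top9.png

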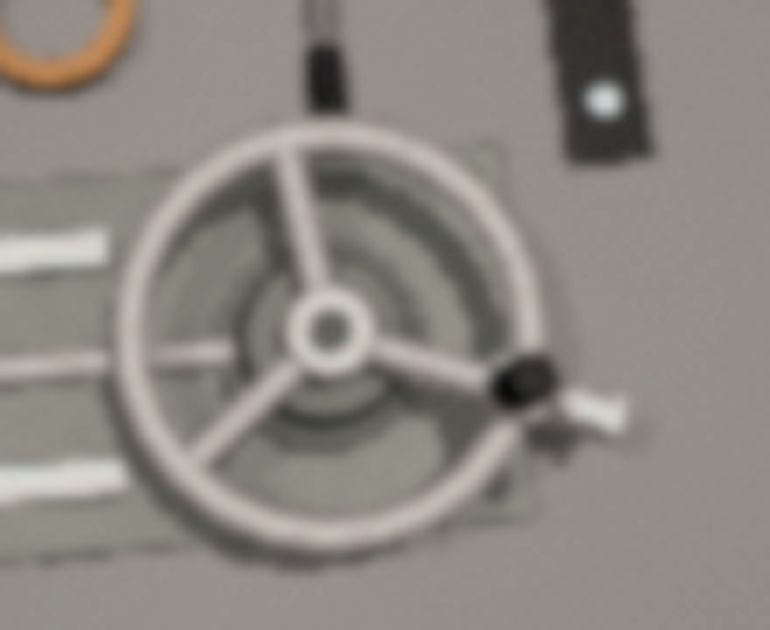

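The picture matches the start: the handle at (525,380) is in line with the pointer, and the arm is clear. Handing in.

```bash
python3 -c "
from plant import ticket; print(ticket.finish_job())"
```

```text
the job is handed in; nothing more can be done
None
```

I pushed the wheel clockwise by its handle through one full turn with the shut fingertips, never gripping it. After that I made two slow corrections (about 18°, then 4°) and handed the job in at about 19 s; it reported no verdict.

- **Wheel angle:** the last top and scene pictures show the spokes within about 0.5° of where they started, and the handle in line with the pointer. One scene spoke read 2.5° off and disagreed with the rest; it is still inside the 8° tolerance.
- **Contact:** the wrist felt 3 to 4 N at most of the stops for reading around the turn.
- **Bystanders and carriage:** the start-to-now difference pictures, taken just before the last nudge, showed no loose thing moved. They did show the carriage shifted. I did not measure its travel; I took it from the gearing.
- **Arm:** it ended well clear, about 370 mm from the wheel's axis.

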